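# Update the table-number rack by tipping blocks

### The job

The dark wooden rack shows which tables are taken: a block standing upright means taken, a block leaning back on the sloping rest means free. The guests of the left-hand block (left as seen from the robot) have gone, and guests have just sat down at the table whose block is leaning back: push the left block over backwards so that it leans on the rest, and push the one that was leaning up until it stands upright in its lane. Only push with the fingertips, never lift a block, and leave the third block and everything round the rack alone.

Things in the scene. Friction and masses are not known exactly. Their poses are not given: they have to be found in the camera images.
- rack: Dark wooden rack fixed to the worktop, 118 x 204 mm. Origin on the worktop under its middle; x to its back (away from the robot), y to its left, z up. Base board top 8 mm high. Three lanes, centres y = +62 (left), 0, -62 mm, 57 mm wide, between 5 mm fins with tops 30 mm high (38 mm behind x = 36). A steel rod along the front (x = -46 mm, top 14 mm high) stops the blocks' feet.
- rest_edge (a point): Middle of the top edge of the rack's sloping rest, which runs across all lanes: its front face rises from rack x = +10 mm (on the base board, but for a 5 mm gap), leaning back 40 degrees from vertical, to this edge at x = 39 mm, 42 mm above the worktop. Nothing stands right behind it.
- block_left: Table-number block, 22 mm thick, 40 wide, 72 tall. Stands upright in the left lane, its wide face to the front; falls back on the rest by itself once tipped more than about 17 degrees. Plain oak, 50 to 110 g; origin at the centre of its underside, its z axis along the 72 mm; its x and y axes are turned up to 20 degrees from its side faces, so align with the rack instead.
- block_left_top (a point): Centre of the top end of block_left.
- block_leaning: Same kind of block (22 x 40 x 72 mm, 50 to 110 g). Starts in the middle or right lane, leaning back 40 degrees on the rest, foot at the rest's lower edge, held there only by friction (about 0.6); its top 27 mm stick out beyond the rest, for a finger to push from behind. Drops upright by itself within about 17 degrees of vertical. Axes as block_left.
- block_leaning_top (a point): Centre of the top end of block_leaning; while it leans, its rear top edge is about 55 mm behind the rack's origin and 63 mm above the worktop.
- block_third: Same kind of block (22 x 40 x 72 mm), stands upright in the remaining lane (right or middle): leave alone. Axes as block_left.
- marker_pen: Bystander: white and blue marker lying before the rack, 135 mm long, 16 mm high.
- espresso_cup_1: Bystander: green-grey espresso cup left of the rack, 63 x 88 mm, 49 mm high.
- kitchen_timer: Bystander: round wind-up timer right of the rack, 63 mm across, 42 mm high.
- keys: Bystander: keys lying on the left, 104 x 121 mm, 8 mm high.
- biscuit_bar: Bystander: wrapped biscuit bar on the right, 52 x 150 mm, 16 mm high.
- tamper: Bystander: coffee tamper on the right, 58 mm across, 83 mm high.
Not all that is in view belongs to the job. Leave any orange, red or yellow look-alike of the block_left alone.

How it is judged:
By the outcome, as a careful person would: the job done as asked, in the order asked, and still so for the second after the job is handed in, with the robot touching nothing.
It also fails if it takes over 48 s, if anything falls off the work surface, if the arm or the gripper's body presses on something with over 40 N, if the wrist force passes 120 N, or if a joint passes its speed limit or range.

### The arm

A 7-joint arm with a two-finger parallel gripper is mounted at the origin on a cart in front of the work surface, level with it; the furniture and walls round the work are solid. World frame = base frame: x ahead of the robot, y to its left, z up, the work surface at z = 0. Lengths are in m, angles in rad, forces in N, time in s.
With the tool pointing down it reaches from about 0.4 to 0.85 m from the base axis. Payload 4.5 kg.
Tool frame: the origin (TCP) lies between the finger pads; the fingertips stand r.finger_overhang ahead of it and the grasp point (between the pads) lies 8 mm behind it (r.finger_overhang is the distance from the TCP to the fingertips, in m); z points along the fingers, x is the direction in which the jaws open and shut, and the axes are right-handed (so a half turn about z gives the same grasp; the last joint's range is limited). The gripper opens to 88 mm and grips with 3 to 60 N. Pads are 18 mm wide; open, the fingers measure 123 mm over their backs; the gripper's body (75 mm by 187 mm) begins 45 mm behind the grasp point.
Start: joints at [1.167, 0.689, -0.195, 1.565, 0.157, 0.902, -0.215], TCP at [0.265, -0.566, 0.25] pointing down, gripper open.
Joint ranges: [-3.01, 3.01], [-0.46, 2.08], [-1.47, 1.51], [0.13, 2.56], [-1, 4.14], [0.04, 2.09], [-2.66, 2.66]. Speed limits (rad/s): [2.57, 2.57, 3.14, 3.14, 3.14, 3.14, 3.14].

### API

Orientations are given as a unit quaternion [x, y, z, w].
In Python, from plant import r gives the robot as it stands.
- The arm moves only by the tool move_arm, never from a script. Its argument "targets" is a list that holds one entry, the list of rows, each a list of 7 numbers: the turn, a rotation vector about the world's x, y, z in rad, then the shift along the world's x, y, z in m, then the opening, from 0 (shut) to 1 (fully open). A call has 1 to 5 rows; each row shifts and turns the pose as measured when the row begins; what a row does not reach is not made up. A row lasts 1/10 s, in which the tool goes at most 50 mm and 8.59 degrees, less where a joint would pass 70% of its speed; a pose out of reach is approached as far as the arm can. A call with a gripper value outside its range is refused whole. The fingers move at their own pace and stop on an object; "force" is the grip in N (left out, the last holds). Time passes only in rows, so rows that do not move let the fingers close. It gives the time, the measured TCP pose, the force and the opening at its end, in the units of the state.
- r.get_state(): the state, without advancing time (a new reading comes with each control period).
- r.snapshot(name): name is "side" or "top" or "wrist"; returns a dict with "frame" (384x512x3 uint8, red, green, blue), "K" (3x3 intrinsics, pixels), "T" (4x4, takes a point from camera to world coordinates). Camera axes: x right, y up, looking along -z (the intrinsics and any distortion apply to the point x, -y, -z); pixel columns grow to the right and rows downward; lengths in m; the calibration is good to about 2 mm. A picture is of the moment at which its call begins. There is no depth.
- r.finish_job(): hands the job in, once; it reports no verdict.
Trained networks look in a picture, given as the dict that the camera call returned (one of the last four; its "shot" number tells which), for a name from the list of things; names that differ only in an ending like _2 or _b are one class to them, and where a whole thing is asked for, a point or a joint stands for the part that bears it (a point fixed in the world has none). Each returns a list of dicts, best first, with "score" (0 to 1); they miss things now and then, are a little off and sometimes report something else, mostly with a low value. They report only what shows in the picture. A call takes as long as a camera call. They do not tell look-alikes from the thing itself.
- r.find_in(picture, query): "centre" ([row, column] in pixels, amid what is visible of it).
The state is a dict: "clock": time; "q": joint angles; "qd": joint speeds; "joint_torque": joint torques, N m; "tool_pos": TCP position; "eef_rot": TCP orientation; "contact_force": force on the tool from outside, world axes, zero at the start; "moment": the same for the moment, N m; "opening": opening from 0.0 (shut) to 1.0 (fully open).
Only numpy, scipy, OpenCV 4.12 (cv2) and the standard library are available. Lean on these libraries where they do the work, as an engineer would, in place of code of your own. Each camera call takes 0.05 s, during which the arm holds its last target. There are 200 camera calls.

## Working session

There is one attempt and no reset: what is moved stays moved. The work goes in short steps, Python scripts to look and compute and a tool call to move; the robot and the scene stay as the last step left them, time stands still between calls to the robot, and variables do not carry over. Pictures are saved under pics/ and viewed, about 8 in all and at most 12, crops included, and the job is handed in when it is done.

Besides the shell and the picture viewer there is one more tool, called after "Emit:" in YAML: its name, and indented under it one key for each argument. move_arm: Moves the arm, as the interface text tells. Its arguments: {"type":"object","properties":{"targets":{"type":"array","items":{"type":"array","items":{"type":"array","items":{"type":"number"}}}},"force":{"type":"number"}},"required":["targets"]}

```bash
ls; mkdir -p pics; python3 - <<'E'
from plant import r
import cv2
print(r.finger_overhang); s=r.get_state(); print(s['clock'],s['tool_pos'],s['eef_rot'],s['opening'])
for n in ('top','side'):
    p=r.snapshot(n); cv2.imwrite(f'pics/{n}0.png',p['frame'][:,:,::-1])
    print(n,p['K'].tolist(),p['T'].round(4).tolist(),[k for k in p])
    for q in ('rack','block_left','block_leaning_top','rest_edge','block_left_top'):
        print(q,[(d['centre'],round(d['score'],2)) for d in r.find_in(p,q)][:4])
E
```

```text
pics
0.011
0.0 [ 0.26463112 -0.56551024  0.2488876 ] [ 8.43801745e-01 -5.36654183e-01 -8.41252756e-04 -4.41743431e-04] 1.0015077901144465
top [[415.93369022203774, 0.0, 260.393735717257], [0.0, 415.93369022203774, 190.185115233658], [0.0, 0.0, 1.0]] [[0.0286, 0.9909, -0.1314, 0.3083], [-0.9956, 0.0399, 0.0843, 0.0856], [0.0888, 0.1284, 0.9877, 1.3729], [0.0, 0.0, 0.0, 1.0]] ['frame', 'K', 'T', 'shot']
rack [([175.0, 234.5], 0.93)]
block_left [([174.6, 167.5], 0.71), ([165.8, 291.8], 0.42)]
block_leaning_top [([162.0, 238.7], 0.69), ([199.9, 228.8], 0.17)]
rest_edge [([170.2, 236.5], 0.78), ([191.9, 283.0], 0.52)]
block_left_top [([168.5, 216.5], 0.59), ([161.4, 293.9], 0.55), ([176.5, 166.5], 0.46)]
side [[384.90070457266546, 0.0, 260.8422929206034], [0.0, 384.90070457266546, 192.44891495932538], [0.0, 0.0, 1.0]] [[-0.9017, 0.2097, -0.378, 0.0963], [-0.4321, -0.4124, 0.802, 0.8298], [0.0123, 0.8865, 0.4625, 0.5626], [0.0, 0.0, 0.0, 1.0]] ['frame', 'K', 'T', 'shot']
rack [([218.3, 235.2], 0.87)]
block_left [([260.4, 190.8], 0.87), ([217.1, 220.5], 0.8), ([251.6, 226.4], 0.77), ([177.1, 250.9], 0.47)]
block_leaning_top [([220.7, 218.6], 0.72), ([202.6, 228.5], 0.52), ([199.9, 277.8], 0.44), ([222.1, 236.4], 0.36)]
rest_edge [([221.2, 238.6], 0.76)]
block_left_top [([251.8, 227.2], 0.76), ([178.5, 251.3], 0.76), ([259.0, 186.7], 0.69), ([217.5, 221.4], 0.57)]
```

```bash
python3 - <<'E'
import cv2
t=cv2.imread('pics/top0.png');s=cv2.imread('pics/side0.png')
cv2.imwrite('pics/top1.png',cv2.resize(t[110:260,130:330],None,fx=4,fy=4,interpolation=cv2.INTER_CUBIC))
cv2.imwrite('pics/side1.png',cv2.resize(s[130:290,140:340],None,fx=3.75,fy=3.75,interpolation=cv2.INTER_CUBIC))
E
```

```text
(no output)
```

View pics/top1.png

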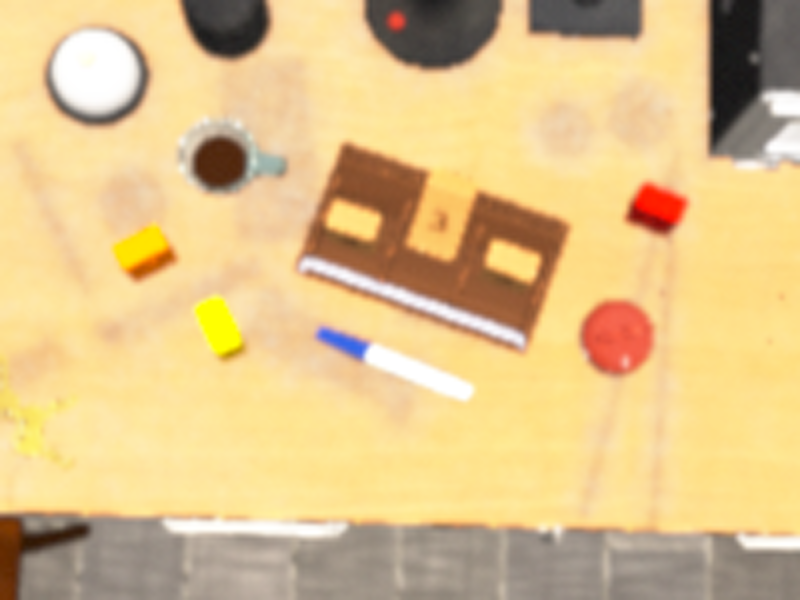

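View pics/side1.png

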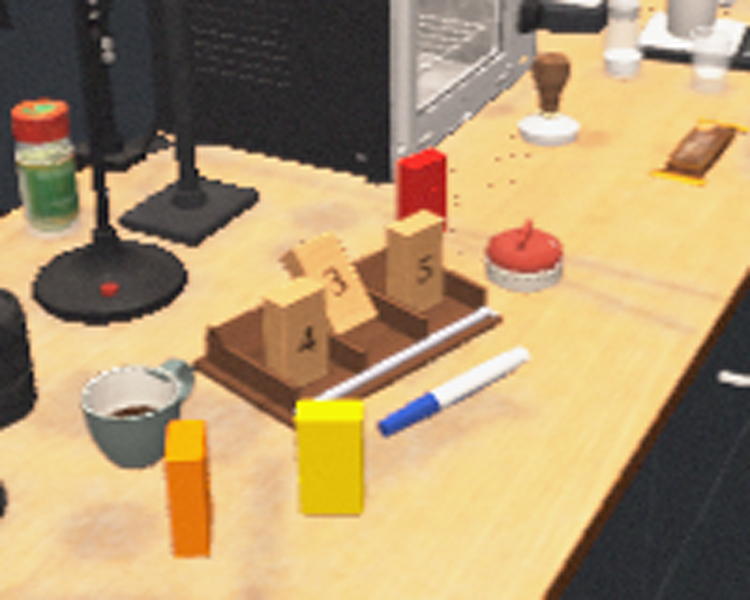

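View pics/top0.png

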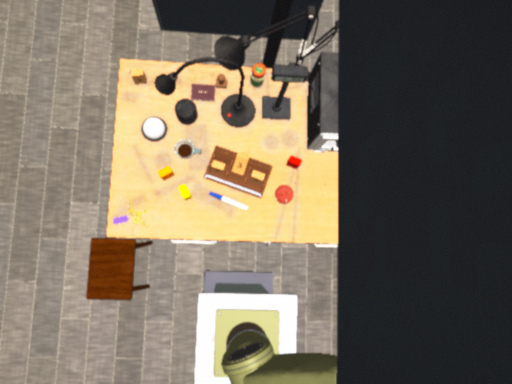

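The leaning block (3) is in the middle lane. Block 4 stands in the left lane and block 5, the third block, in the right. In the top crop the rack corners are at about (345,145), (568,222), (523,350) and (298,268). In the side crop the rack's front corners are at about (300,428) and (502,320). The lamp base stands well behind the rack. The next step is to fit the rack pose.

```bash
cat > h.py <<'E'
import numpy as np, cv2
from plant import r
def proj(P,K,T):
    p=(np.atleast_2d(P)-T[:3,3])@T[:3,:3]; p=p*[1,-1,-1]; q=p@np.asarray(K).T
    return q[:,:2]/q[:,2:]
def rack2w(v,P):
    x,y,a=v; P=np.atleast_2d(P); c,s=np.cos(a),np.sin(a)
    return np.c_[x+c*P[:,0]-s*P[:,1], y+s*P[:,0]+c*P[:,1], P[:,2]]
def ray(u,v,K,T,z):
    d=T[:3,:3]@(np.linalg.inv(K)@[u,v,1]*[1,-1,-1]); return T[:3,3]+d*(z-T[2,3])/d[2]
E
cat > fit0.py <<'E'
from h import *
from scipy.optimize import least_squares
pt=r.snapshot('top');ps=r.snapshot('side')
top=np.array([[298,270],[523,350],[345,145],[568,222]])/4+[130,110]
Pt=np.array([[-59,102,0],[-59,-102,0],[59,102,38],[59,-102,38]])/1000
side=np.array([[300,428],[502,320],[198,365]])/3.75+[140,130]
Ps=np.array([[-59,102,0],[-59,-102,0],[59,102,0]])/1000
f=lambda v:np.r_[(proj(rack2w(v,Pt),pt['K'],pt['T'])-top).ravel(),(proj(rack2w(v,Ps),ps['K'],ps['T'])-side).ravel()]
o=least_squares(f,[.6,0,0]);print(o.x,np.degrees(o.x[2]),o.fun.round(1))
np.save('rack.npy',o.x)
for n,u,v in(('L',354,220),('R',513,262)):
    w=ray(u/4+130,v/4+110,pt['K'],pt['T'],.08); d=w[:2]-o.x[:2];c,s=np.cos(o.x[2]),np.sin(o.x[2])
    print(n,w,d@[c,s],d@[-s,c])
for n,u,v in(('L',297,296),('R',415,225)):
    w=ray(u/3.75+140,v/3.75+130,ps['K'],ps['T'],.08); d=w[:2]-o.x[:2]
    print(n,w,d@[c,s],d@[-s,c])
from scipy.spatial.transform import Rotation as R
w=r.snapshot('wrist');print(w['K'].tolist(),w['T'].round(3).tolist());print(R.from_quat(r.get_state()['eef_rot']).as_matrix().round(3))
E
python3 fit0.py
```

```text
[ 0.54709192  0.04320039 -0.307209  ] -17.601778885292035 [-0.9  1.2  0.8  1.9 -0.6 -2.9  2.4 -0.9  0.6  1.5  0.8  0.1 -1.5  0.3]
L [0.55480489 0.10969335 0.08      ] -0.012755584104292068 0.06571224192158563
R [ 0.52683505 -0.01656559  0.08      ] -0.0012352699953869545 -0.06309347808658657
L [0.54502494 0.12048948 0.08      ] -0.025342389883725017 0.07304545910318967
R [ 0.52188579 -0.007428    0.08      ] -0.008716016697344144 -0.05588035788670532
[[278.7338370102188, 0.0, 251.04032358516133], [0.0, 278.7338370102188, 189.73531352228704], [0.0, 0.0, 1.0]] [[0.425, 0.868, 0.258, 0.33], [-0.905, 0.407, 0.12, -0.534], [-0.001, -0.285, 0.959, 0.384], [0.0, 0.0, 0.0, 1.0]]
[[ 0.424 -0.906  0.   ]
 [-0.906 -0.424 -0.   ]
 [ 0.    -0.    -1.   ]]
```

View pics/side0.png

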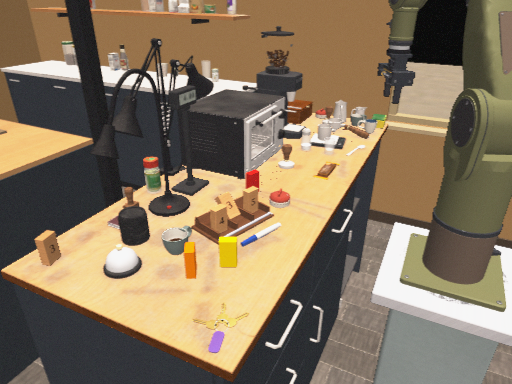

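Emit:
move_arm:
  targets:
    - [[0,0,0.14,0.02,0.045,0,0],[0,0,0.14,0.02,0.045,0,0],[0,0,0.14,0.02,0.045,0,0]]

```text
clock: 1.05
tool_pos: [0.3212, -0.4355, 0.2494]
eef_rot: [0.937, -0.349, 0.002, 0.004]
contact_force: [1.9, 0.0, -0.6]
opening: 0.753
```

The side view shows the lamp and its shades well behind the rack, and nothing stands in front of it except the marker. I'm moving to a viewing pose in front of the left lane.

Emit:
move_arm:
  targets:
    - [[0,0,0.145,0.015,0.045,0,0],[0,0,0.145,0.015,0.045,0,0],[0,0,0.145,0.015,0.045,0,0],[0,0,0.145,0.015,0.045,0,0],[0,0,0.145,0.015,0.045,0,0]]

```text
clock: 1.55
tool_pos: [0.3995, -0.2021, 0.251]
eef_rot: [1.0, 0.018, 0.006, 0.003]
contact_force: [1.4, -1.0, 0.3]
opening: 0.298
```

Emit:
move_arm:
  targets:
    - [[0,0,0.145,0.015,0.045,0,0],[0,0,0.145,0.015,0.045,0,0],[0,0,0.145,0.015,0.045,0,0],[0,0,0.145,0.015,0.045,0,0],[0,0,0.145,0.015,0.045,0,0]]

```text
clock: 2.05
tool_pos: [0.4772, 0.0315, 0.2527]
eef_rot: [0.924, 0.383, 0.009, 0.002]
contact_force: [0.6, -1.0, -0.2]
opening: 0.003
```

Emit:
move_arm:
  targets:
    - [[0,0,0.14,0,0.025,0,0],[0,0,0.14,0,0.025,0,0],[0,0,0.14,0,0.025,0,0],[0,0,0.06,0,0.025,0,0],[0,0,0,0,0,0,0]]

```text
clock: 2.55
tool_pos: [0.4797, 0.1449, 0.2546]
eef_rot: [0.796, 0.605, 0.014, -0.002]
contact_force: [-1.2, 0.1, -0.3]
opening: 0.006
```

```bash
python3 - <<'E'
from h import *
from scipy.spatial.transform import Rotation as R
s=r.get_state(); print(s['clock'],s['tool_pos'],s['q'].round(2) if hasattr(s['q'],'round') else s['q']);print(R.from_quat(s['eef_rot']).as_matrix().round(3))
p=r.snapshot('wrist'); np.savez('w1.npz',**{k:p[k] for k in('frame','K','T')})
f=p['frame'][:,:,::-1].copy(); v=np.load('rack.npy')
P=np.array([[-59,102,0],[-59,-102,0],[59,-102,38],[59,102,38],[39,0,42]])/1000
for q in proj(rack2w(v,P),p['K'],p['T']): cv2.drawMarker(f,tuple(int(a) for a in q),(255,0,0),0,8); print(q)
cv2.imwrite('pics/w1.png',cv2.resize(f,None,fx=1.5,fy=1.5))
E
```

```text
2.55 [0.47970692 0.14486556 0.25456914] [ 0.14  0.62 -0.84  1.93  0.61  0.84  0.28]
[[ 0.267  0.963  0.02 ]
 [ 0.963 -0.268  0.02 ]
 [ 0.025  0.014 -1.   ]]
[262.70752729 185.27612119]
[120.02323069 181.15826035]
[117.08053394 268.34440214]
[260.36735379 270.9573244 ]
[188.41966302 258.84015694]
```

View pics/w1.png

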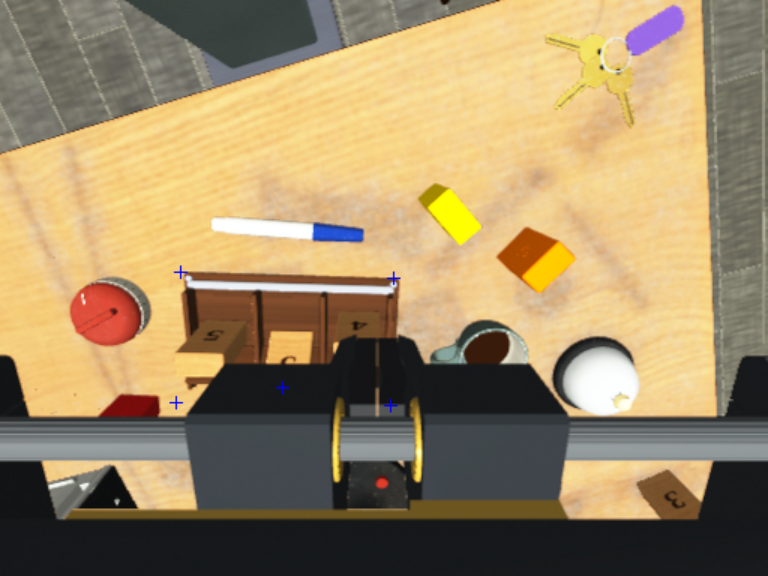

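The wrist view shows the rack front edge running from about (185,273) to (398,281) in the 1.5x picture. That is about 4 mm off my first fit. Blocks 5, 3 and 4 are at (215,340), (290,345) and (358,325). I'm refining the fit with this view.

```bash
python3 - <<'E'
from h import *
from scipy.optimize import least_squares
d=np.load('w1.npz'); 
m=np.array([[398,281],[185,273],[394,290],[190,285]])/1.5
P=np.array([[-59,102,0],[-59,-102,0],[-46,100,12],[-46,-100,12]])/1000
o=least_squares(lambda v:(proj(rack2w(v,P),d['K'],d['T'])-m).ravel(),np.load('rack.npy'))
v=o.x;print(v,np.degrees(v[2]),o.fun.round(1)); np.save('rack.npy',v)
# front top edge candidates of block4 (lower number face seen): 1.5x px (358,312) bottom?, print rack->px for x hypotheses
for x in(-45,-35,-25,-15):
    print(x,(proj(rack2w(v,np.array([[x,62,8],[x,62,80]])/1000),d['K'],d['T'])*1.5).round(0).tolist())
s=r.get_state();t=np.array(s['tool_pos'])
for n,Q in(('prefront',[-75,62,75]),('end',[-20,62,75]),('behind',[85,0,65])):print(n,rack2w(v,np.array(Q)/1000)-t)
E
```

```text
[ 0.54784644  0.04859864 -0.30818976] -17.657972784300977 [ 1.1 -2.5  0.5 -1.4  2.6  2.6 -4.   1.9]
-45 [[358.0, 292.0], [356.0, 321.0]]
-35 [[358.0, 302.0], [356.0, 333.0]]
-25 [[357.0, 312.0], [356.0, 344.0]]
-15 [[357.0, 322.0], [355.0, 355.0]]
prefront [[ 0.0154801  -0.01196604 -0.17915255]]
end [[ 0.06788874 -0.02864943 -0.17915255]]
behind [[ 0.14913486 -0.11957834 -0.18915255]]
```

Emit:
move_arm:
  targets:
    - [[-0.02,0.02,-0.037,0.008,-0.006,-0.04,0],[0,0,0,0.008,-0.006,-0.045,0],[0,0,0,0,0,-0.045,0],[0,0,0,0,0,-0.04,0],[0,0,0,0,0,0,0]]

```text
clock: 3.1
tool_pos: [0.4995, 0.1222, 0.0805]
eef_rot: [0.813, 0.583, -0.0, 0.006]
contact_force: [-0.6, -0.5, -0.4]
opening: 0.005
```

```bash
cat > st.py <<'E'
from h import *
from scipy.spatial.transform import Rotation as R
def st():
    s=r.get_state(); v=np.load('rack.npy');c,s_=np.cos(v[2]),np.sin(v[2]);d=np.array(s['tool_pos'])[:2]-v[:2]
    M=R.from_quat(s['eef_rot']).as_matrix(); f=np.array(s['contact_force'])
    print(s['clock'],'rack xy mm',1000*(d@[c,s_]),1000*(d@[-s_,c]),'z',s['tool_pos'][2],'F',f.round(1),'ztool',M[:,2].round(3),'yaw',np.degrees(np.arctan2(M[1,1],M[0,1])))
st()
E
python3 st.py; python3 - <<'E'
from h import *
p=r.snapshot('wrist');cv2.imwrite('pics/w2.png',cv2.resize(p['frame'][:,:,::-1],None,fx=1.5,fy=1.5))
E
```

```text
3.1 rack xy mm -68.452140654043 55.490716346089705 z 0.08053811787434687 F [-0.6 -0.5 -0.4] ztool [ 0.006 -0.01  -1.   ] yaw -18.719924491276124
```

View pics/w2.png

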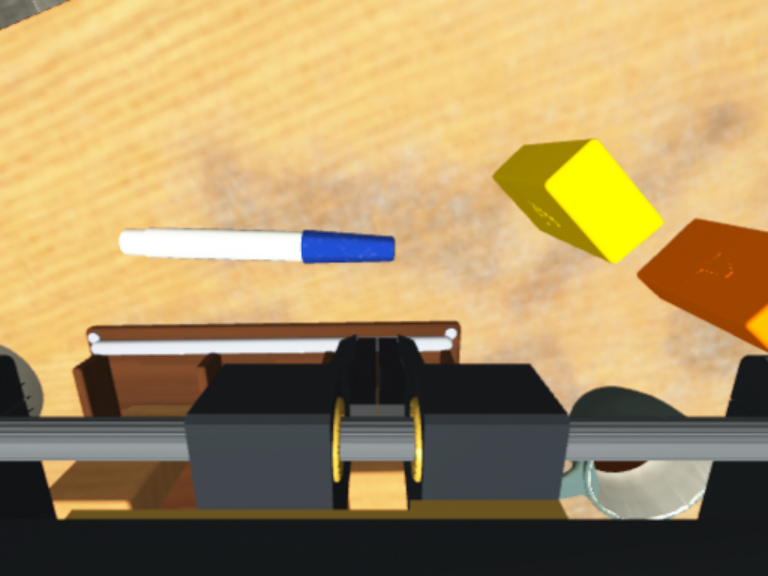

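The rack's front corners are at about (87,328) and (461,322), the rod ends are at (93,338) and (453,333), and the fingers hang centred before the left lane. I'm refitting with this closer view.

```bash
python3 - <<'E'
from h import *
from scipy.optimize import least_squares
p=r.snapshot('wrist')
m=np.array([[461,322],[87,328],[453,333],[93,338]])/1.5
P=np.array([[-59,102,4],[-59,-102,4],[-46,98,14],[-46,-98,14]])/1000
o=least_squares(lambda v:(proj(rack2w(v,P),p['K'],p['T'])-m).ravel(),np.load('rack.npy'))
v=o.x;print(v,np.degrees(v[2]),o.fun.round(1)); np.save('rack.npy',v)
E
python3 st.py
```

```text
[ 0.54542811  0.05040742 -0.30644418] -17.557958224655064 [ 0.4 -6.3  0.5 -6.2  2.4  6.3 -3.3  6.9]
3.2 rack xy mm -63.94028747857844 57.17462354842107 z 0.08449901535759752 F [0.9 0.5 0.3] ztool [ 0.012 -0.006 -1.   ] yaw -18.70033009332882
```

Emit:
move_arm:
  targets:
    - [[0.005,0.01,0.02,0.0095,0.0025,-0.01,0],[0,0,0,0.0095,-0.003,0,0],[0,0,0,0.0095,-0.003,0,0],[0,0,0,0.0076,-0.0024,0,0],[0,0,0,0,0,0,0]]

```text
clock: 3.7
tool_pos: [0.5451, 0.1184, 0.0867]
eef_rot: [0.808, 0.589, 0.009, 0.004]
contact_force: [0.4, -0.2, -0.9]
opening: 0.004
```

```bash
python3 st.py; python3 - <<'E'
from h import *
p=r.snapshot('side');cv2.imwrite('pics/s3.png',cv2.resize(p['frame'][150:270,180:300,::-1],None,fx=5,fy=5,interpolation=cv2.INTER_CUBIC))
E
```

```text
3.7 rack xy mm -20.802832246898067 64.70326758566033 z 0.08673278245411443 F [ 0.4 -0.2 -0.9] ztool [ 0.018  0.004 -1.   ] yaw -17.777575397400327
```

View pics/s3.png

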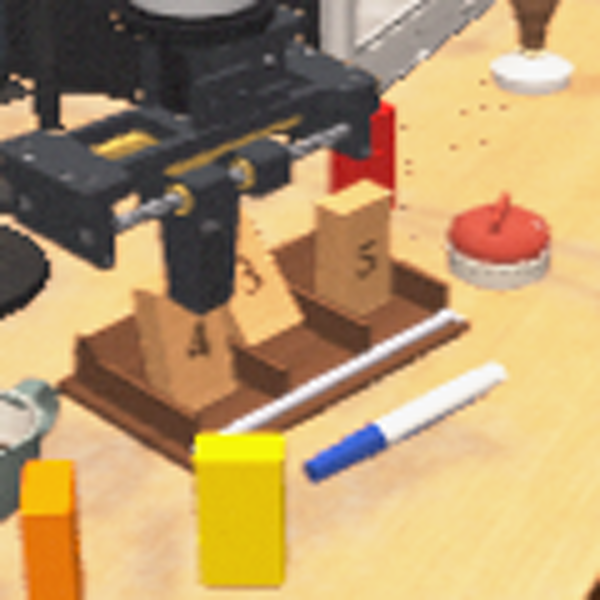

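Block 4 (around (190,350)) is already tilting back under the fingertip. I'm pushing on a little further and slightly lower.

Emit:
move_arm:
  targets:
    - [[0,0.015,0,0.007,-0.0022,-0.007,0],[0,0,0,0.0076,-0.0024,-0.005,0],[0,0,0,0.007,-0.0022,-0.003,0],[0,0,0,0,0,0,0],[0,0,0,-0.015,0.005,0,0]]

```text
clock: 4.25
tool_pos: [0.5531, 0.1165, 0.0739]
eef_rot: [0.808, 0.589, 0.004, -0.0]
contact_force: [-0.3, 0.0, -0.3]
opening: 0.002
```

Emit:
move_arm:
  targets:
    - [[0,0,0,-0.04,0.013,0,0],[0,0,0,-0.03,0.01,0.03,0],[0,0,0,0,0,0.045,0],[0,0,0,0,0,0.045,0],[0,0,0,0,0,0.04,0]]

```text
clock: 4.75
tool_pos: [0.472, 0.1403, 0.2342]
eef_rot: [0.806, 0.592, -0.003, -0.003]
contact_force: [0.9, -0.6, 0.4]
opening: 0.002
```

```bash
python3 st.py; python3 - <<'E'
from h import *
p=r.snapshot('side');cv2.imwrite('pics/s4.png',cv2.resize(p['frame'][150:270,180:300,::-1],None,fx=5,fy=5,interpolation=cv2.INTER_CUBIC))
E
```

```text
4.75 rack xy mm -97.09093589486817 63.5229424238388 z 0.23418998908773803 F [ 0.9 -0.6  0.4] ztool [-0.008  0.001 -1.   ] yaw -17.397063547888873
```

View pics/s4.png

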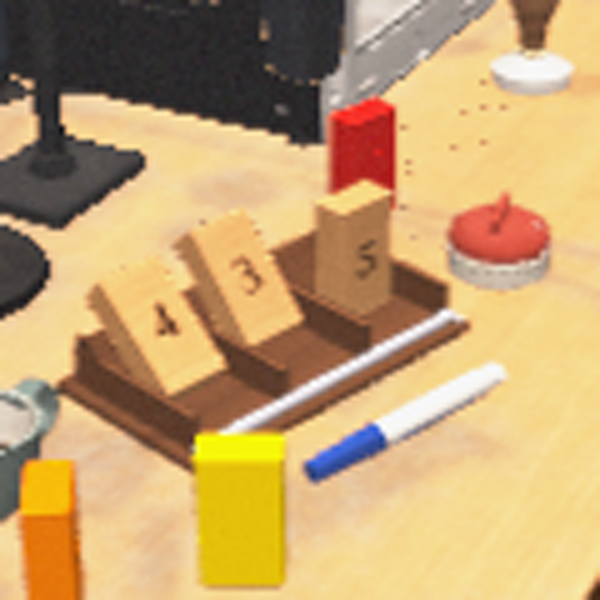

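Block 4 now leans on the rest at about (150,330), parallel to block 3 at about (240,285). Block 5 and the surroundings are untouched. Next I go over the rack to behind the middle lane.

Emit:
move_arm:
  targets:
    - [[0,0,0,0.032,-0.0234,0,0],[0,0,0,0.032,-0.0234,0,0],[0,0,0,0.032,-0.0234,0,0],[0,0,0,0.032,-0.0234,0,0],[0,0,0,0.028,-0.02,0,0]]

```text
clock: 5.3
tool_pos: [0.6313, 0.0309, 0.2449]
eef_rot: [0.801, 0.598, 0.005, -0.0]
contact_force: [0.5, 1.0, 0.4]
opening: 0.01
```

Emit:
move_arm:
  targets:
    - [[0,0,0,0,0,0,0]]

```text
clock: 5.4
tool_pos: [0.6343, 0.0262, 0.2436]
eef_rot: [0.804, 0.595, 0.005, 0.001]
contact_force: [-0.2, -1.2, -0.1]
opening: 0.003
```

```bash
python3 st.py; python3 - <<'E'
from h import *
p=r.snapshot('wrist');np.savez('w5.npz',**{k:p[k] for k in('frame','K','T')});cv2.imwrite('pics/w5.png',cv2.resize(p['frame'][:,:,::-1],None,fx=1.5,fy=1.5))
E
```

```text
5.4 rack xy mm 92.02336563139602 3.753622291055598 z 0.24364157556489008 F [-0.2 -1.2 -0.1] ztool [ 0.01   0.004 -1.   ] yaw -16.97600163348065
```

View pics/w5.png

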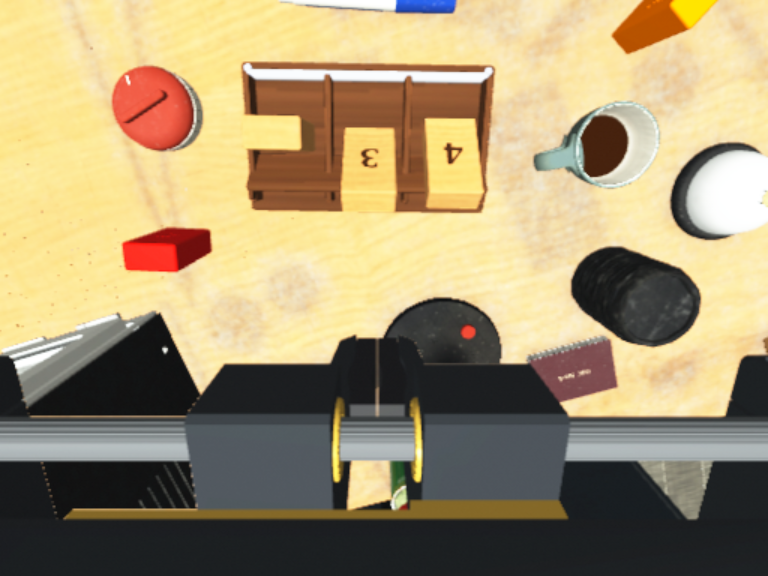

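Blocks 3 (368,165) and 4 (455,160) lean, and 5 (272,132) stands. Block 3's rear top edge runs from (342,211) to (394,211), and the lamp base's front edge is at (443,298). I'm computing where these are relative to the TCP.

```bash
python3 - <<'E'
from h import *
from scipy.optimize import least_squares
d=np.load('w5.npz');K,T=d['K'],d['T']
m=np.array([[490,73],[248,71],[410,74],[329,74]])/1.5
P=np.array([[-46,100,14],[-46,-100,14],[-40,31,30],[-40,-31,30]])/1000
o=least_squares(lambda v:(proj(rack2w(v,P),K,T)-m).ravel(),np.load('rack.npy'))
v=o.x;print(v,np.degrees(v[2]),o.fun.round(1)); np.save('rack.npy',v)
c,s=np.cos(v[2]),np.sin(v[2]); t=np.array(r.get_state()['tool_pos'])
for n,(a,b),z in(('3 edge L',(342,211),.063),('3 edge R',(395,211),.063),('4 edge L',(430,208),.063),('4 edge R',(480,205),.063),('rackback',(253,210),0.0),('rackback',(483,210),0.0),('lampfront',(443,298),.02),('lampc',(443,340),.02),('3foot',(368,127),.022),('4foot',(450,119),.022),('5top',(272,115),.08)):
    w=ray(a/1.5,b/1.5,K,T,z); q=w[:2]-v[:2]; print(n,(1000*np.array([q@[c,s],q@[-s,c]])).round(1))
E
python3 st.py
```

```text
[ 0.54240454  0.05086376 -0.30073147] -17.23064407984144 [ 4.3 -0.8 -4.  -0.6  0.3  1.2 -0.5  0.8]
3 edge L [ 57.4 -20.1]
3 edge R [57.3 19.5]
4 edge L [54.9 45.5]
4 edge R [52.6 82.7]
rackback [  64.5 -104.2]
rackback [ 63.6 101.6]
lampfront [140.2  66.5]
lampc [181.5  68.6]
3foot [-4.1 -1.1]
4foot [-10.4  64. ]
5top [ -7.4 -63.9]
5.45 rack xy mm 92.52029251080415 5.310233784104514 z 0.2438049417209135 F [-0.2  0.1 -0.2] ztool [ 0.008  0.006 -1.   ] yaw -16.798166167616316
```

Emit:
move_arm:
  targets:
    - [[0,0,-0.007,-0.006,-0.0035,-0.03,0],[0,0,0,0,0,-0.045,0],[0,0,0,0,0,-0.045,0],[0,0,0,0,0,-0.035,0],[0,0,0,0,0,-0.01,0]]

```text
clock: 5.95
tool_pos: [0.622, 0.0326, 0.0775]
eef_rot: [0.802, 0.597, 0.008, -0.001]
contact_force: [-0.5, 0.1, 0.2]
opening: 0.004
```

```bash
python3 st.py
```

```text
5.95 rack xy mm 81.4475729019264 6.188832391685929 z 0.07745265388612771 F [-0.5  0.1  0.2] ztool [ 0.012  0.012 -1.   ] yaw -16.711848416395345
```

Emit:
move_arm:
  targets:
    - [[-0.01,0.01,-0.008,0.002,-0.007,-0.005,0],[0,0,0,0,0,-0.009,0],[0,0,0,0,0,0,0]]

```text
clock: 6.25
tool_pos: [0.6236, 0.0277, 0.0644]
eef_rot: [0.804, 0.595, 0.001, -0.001]
contact_force: [0.2, 0.1, -0.1]
opening: 0.005
```

```bash
python3 st.py; python3 st.py
```

```text
6.25 rack xy mm 84.37032905592763 1.9268050170644273 z 0.06441153618398349 F [ 0.2  0.1 -0.1] ztool [ 0.001  0.003 -1.   ] yaw -17.024601049239774
6.25 rack xy mm 84.37032905592763 1.9268050170644273 z 0.06441153618398349 F [ 0.2  0.1 -0.1] ztool [ 0.001  0.003 -1.   ] yaw -17.024601049239774
```

Emit:
move_arm:
  targets:
    - [[0,0,0,-0.0083,0.002,0,0],[0,0,0,-0.0076,0.002,0,0],[0,0,0,-0.0076,0.002,0,0],[0,0,0,-0.0057,0.0018,0,0],[0,0,0,-0.0048,0.0015,0,0]]

```text
clock: 6.75
tool_pos: [0.5894, 0.0386, 0.0689]
eef_rot: [0.804, 0.594, 0.005, 0.001]
contact_force: [0.5, -0.1, 0.3]
opening: 0.002
```

```bash
python3 st.py
```

```text
6.75 rack xy mm 48.555496800554714 2.1863005102384467 z 0.0688938618812514 F [ 0.5 -0.1  0.3] ztool [ 0.009  0.004 -1.   ] yaw -17.087608807859624
```

Emit:
move_arm:
  targets:
    - [[0,0.005,0,-0.0043,0.0012,-0.002,0],[0,0,0,-0.0043,0.0012,-0.001,0],[0,0,0,-0.0038,0.0012,-0.001,0],[0,0,0,0,0,0,0],[0,0,0,0,0,0,0]]

```text
clock: 7.25
tool_pos: [0.5751, 0.0428, 0.0646]
eef_rot: [0.804, 0.595, 0.002, -0.001]
contact_force: [-0.1, -0.1, -0.6]
opening: 0.006
```

```bash
python3 st.py; python3 - <<'E'
from h import *
a=r.snapshot('side')['frame'][150:270,180:300,::-1];b=r.snapshot('wrist')['frame'][20:260,120:360,::-1]
cv2.imwrite('pics/s6.png',np.hstack([cv2.resize(a,(400,400),interpolation=cv2.INTER_CUBIC),cv2.resize(b,(400,400))]))
E
```

```text
7.25 rack xy mm 33.58599484622397 2.0066678563570677 z 0.0646171575778408 F [-0.1 -0.1 -0.6] ztool [ 0.003  0.004 -1.   ] yaw -17.016891327349413
```

View pics/s6.png

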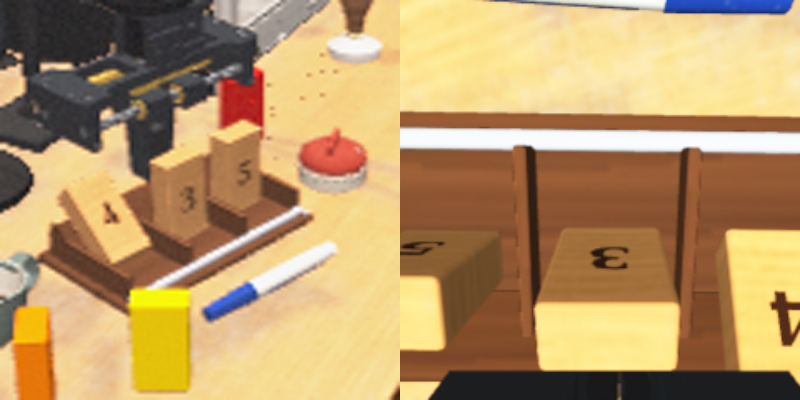

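Block 3 is now near upright at about (180,190) on the left and (610,290) on the right, and block 4 still leans. I'm nudging block 3 about 5 mm more, slowly, and then backing away.

Emit:
move_arm:
  targets:
    - [[0,0,0,-0.003,0.0008,0,0],[0,0,0,-0.003,0.0008,0,0],[0,0,0,0,0,0,0],[0,0,0,0,0,0,0],[0,0,0,0.004,-0.0012,0,0]]

```text
clock: 7.85
tool_pos: [0.5727, 0.0434, 0.0647]
eef_rot: [0.804, 0.595, 0.002, -0.001]
contact_force: [-0.1, 0.7, -0.3]
opening: 0.005
```

Emit:
move_arm:
  targets:
    - [[0,0,0,0.012,-0.0037,0.002,0],[0,0,0,0.02,-0.006,0.002,0],[0,0,0,0.025,-0.0075,0.002,0],[0,0,0,0.01,-0.003,0.03,0],[0,0,0,0,0,0.045,0]]

```text
clock: 8.35
tool_pos: [0.6393, 0.0198, 0.1416]
eef_rot: [0.804, 0.595, -0.003, -0.004]
contact_force: [-0.1, 0.4, 0.1]
opening: 0.004
```

Emit:
move_arm:
  targets:
    - [[0,0,0,0,0,0.045,0],[0,0,0,0,0,0.045,0],[0,0,0,0,0,0,0]]

```text
clock: 8.65
tool_pos: [0.6428, 0.0201, 0.2402]
eef_rot: [0.805, 0.594, 0.001, -0.003]
contact_force: [-0.1, 0.4, 0.0]
opening: 0.007
```

```bash
python3 st.py; python3 - <<'E'
from h import *
a=r.snapshot('side')['frame'][150:270,180:300,::-1];p=r.snapshot('wrist');b=p['frame'][20:200,120:360,::-1]
np.savez('w7.npz',**{k:p[k] for k in('frame','K','T')})
cv2.imwrite('pics/s7.png',np.hstack([cv2.resize(a,(400,400),interpolation=cv2.INTER_CUBIC),cv2.resize(b,(400,300)) if 0 else cv2.copyMakeBorder(cv2.resize(b,(400,300)),0,100,0,0,cv2.BORDER_CONSTANT)]))
E
```

```text
8.65 rack xy mm 105.00030405332369 0.392954078016506 z 0.24023360125074028 F [-0.1  0.4  0. ] ztool [-0.001  0.006 -1.   ] yaw -17.140376172496374
```

View pics/s7.png

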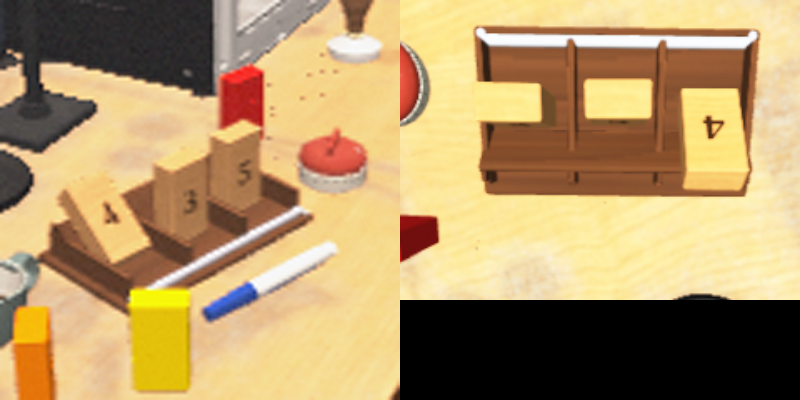

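Block 3 stands upright in the middle lane at about (180,195) and (618,98). Block 4 leans on the rest at about (105,220) and (713,138), and block 5 is unmoved. The gripper is clear of everything, so I'm handing in.

```bash
python3 -c "
from plant import r
print(r.finish_job())"
```

```text
the job is handed in; nothing more can be done
None
```

The job is handed in, at about 9 s on the robot's clock. I pushed the left block (4) back first, then pushed the leaning middle-lane block (3) up from behind. Both were pushed with closed fingertips, and no block was lifted.

**Final check:** the last side and wrist pictures show block 4 leaning on the rest and block 3 standing upright in its lane. Block 5 stands as before, and in those pictures the cup, marker and timer look undisturbed. The gripper was clear of everything, about 24 cm up behind the rack, and the force readings stayed at noise level.

**What disagreed:**
- **Rack position:** the separate camera views put the rack up to about 10 mm apart. I refitted its position from the wrist camera before each push.
- **Block 4's foot:** it rests about 6 mm further forward than block 3's did while leaning. I left it, because the block lies stably on the rest.

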